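# Zero the press knob, then hold the ratchet lever at four clicks

### The job

First turn the black preload knob of the green glue press until its orange pointer stands on the blue zero mark of the dial, before the lever is moved. Then take the red handle of the ratchet lever and swing it clockwise (seen from above), counting the clicks you feel: stop after the fourth click, never going on to a fifth, and finish while still holding the lever there with the gripper, because it springs back when let go. Leave the knob on zero and do not disturb the glue bottle, the sanding block or the red screwdriver.

Things in the scene. Friction and masses are not known exactly. Their poses are not given: they have to be found in the camera images.
- press: green glue press, fixed to the bench: base plate 150 x 235 x 12 mm (its x -70 to 80, y -72 to 162 mm). Origin on the bench under the lever's upright pivot, z up. Knob axis at x -20, y 118 mm. Tallest part: an arm over two small glued wooden blocks, at x 64, y -35 to 60 mm, 135 mm high, with a plunger up to 160 mm
- handle (a point): middle of the lever's red upright handle, a round grip 22 mm across and 45 mm tall (it stands 21 mm above and 24 mm below this point; the lever's arm is 9 mm lower still). 96 mm above the bench, 110 mm from the lever's pivot; its own x axis points along the lever, away from the pivot, z up
- lever (a joint): angle of the ratchet lever in rad: 0 at rest (the lever then points 75 degrees clockwise from the press's x axis), growing as it swings clockwise seen from above, end stop at 1.4. Clicks are 12 degrees (0.209 rad) apart: the spring pawl climbs over tooth n at (n - 0.5) x 0.209 rad and drops home in notch n at n x 0.209 rad
- knob_grip (a point): middle of the black knob's upright bar grip, 40 mm long (its own x axis), 14 mm thick (y) and 34 mm tall, on the knob's axis, 68 mm above the bench; the white dial face is 37 mm above the bench. The orange pointer is on the knob's own -x end, and an orange line runs along the bar's top towards it
- dial_knob (a joint): angle of the knob in rad: 0 with the orange pointer on the blue zero mark (which lies towards the press's own -x, the robot's side); positive is counterclockwise seen from above; limits -0.6 and 1.9. Stays where it is left, friction torque 0.05 N m. The dial's ticks are 15 degrees apart
- glue_bottle: loose white and green glue bottle, 48 mm across, 170 mm tall, upright; origin under its centre
- sanding_block: loose brown sanding block, 64 x 117 x 27 mm; origin under its centre
- red_screwdriver: loose screwdriver with a red handle, lying, 29 x 198 x 32 mm, long along its y; origin under its centre
- pawl_nose (a point): nose of the brass spring pawl at the rim of the toothed wheel. Feel at the handle: pushing takes 11 to 13 N on leaving a notch, falls to 3 to 5 N while the pawl passes a tooth, then jumps back up within 2 degrees as it drops home in the next notch: that jump is the click. A firm pinch shows about two thirds of these forces. The return spring beats the notches: let go, the lever flies back to 0

How it is judged:
By the outcome, as a careful person would: the job done as asked, in the order asked, and still so for the second after the job is handed in, while the arm keeps its last pose, push and grip.
It also fails if it takes over 72 s, if anything falls off the work surface, if the arm or the gripper's body presses on something with over 40 N, if the wrist force passes 120 N, or if a joint passes its speed limit or range.

### The arm

A 6-joint arm with a two-finger parallel gripper is mounted at the origin on the work surface; the furniture and walls round the work are solid. World frame = base frame: x ahead of the robot, y to its left, z up, the work surface at z = 0. Lengths are in m, angles in rad, forces in N, time in s.
With the tool pointing down it reaches from about 0.3 to 0.825 m from the base axis. Payload 5.4 kg.
Tool frame: the origin (TCP) lies between the finger pads; the fingertips stand 25 mm ahead of it and the grasp point (between the pads) lies 6 mm ahead of it; z points along the fingers, y is the line along which they close (so a half turn about z gives the same grasp; the last joint's range is limited). The gripper opens to 92 mm and grips with 3 to 60 N. Pads are 20 mm wide; open, the fingers measure 128 mm over their backs; the gripper's body (75 mm by 189 mm) begins 69 mm behind the grasp point.
Start: joints at [-1.339, 0.158, 1.597, -0, 1.386, -0.21], TCP at [0.246, -0.52, 0.207] pointing down, gripper open.
Joint ranges: [-2.91, 2.91], [-0.94, 2.29], [0.18, 2.7], [-1.29, 4.43], [0.17, 2.64], [-3, 3]. Speed limits (rad/s): [2.57, 2.57, 3.14, 3.14, 3.14, 3.14].

### API

Orientations are given as a unit quaternion [w, x, y, z].
In Python, from bench import ctrl gives the robot as it stands.
- The arm moves only by the tool arm_command, never from a script. Its argument "increments" is a list of rows, each a list of 3 entries, a list of its own where there are three numbers: the finger opening in cm, from 0 to 9.19, then the shift along the tool's x, y, z in cm, then the turn, a rotation vector about the tool's x, y, z in units of 6 degrees (1.0 is 6 degrees). A call has 1 to 8 rows; each row shifts and turns the commanded pose from where the row before left it, along the tool's axes as they then stand; what a row does not reach is not made up. A row lasts 1/10 s, in which the tool goes at most 50 mm and 8.59 degrees, less where a joint would pass 70% of its speed; a pose out of reach is approached as far as the arm can. A call with a gripper value outside its range is refused whole. The fingers move at their own pace and stop on an object; the grip force is fixed at half the most. Time passes only in rows, so rows that do not move let the fingers close. It gives the time, the measured TCP pose, the force, the opening and the grip force at its end, in the units of the state.
- ctrl.sense(): the state, without advancing time (a new reading comes with each control period).
- ctrl.snapshot(name): name is "scene" or "top" or "wrist"; returns a dict with "color" (480x640x3 uint8, red, green, blue), "intrinsics" (3x3 intrinsics, pixels), "world_to_cam" (4x4, takes a point from world to camera coordinates); the wrist camera has in their place "tool_from_camera" (4x4, takes a point from camera to tool coordinates, whose origin is the TCP and whose axes are the flange's). Camera axes: x right, y up, looking along -z (the intrinsics and any distortion apply to the point x, -y, -z); pixel columns grow to the right and rows downward; lengths in m; the calibration is good to about 2 mm. A picture is of the moment at which its call begins: read the wrist's pose just before it. There is no depth.
- ctrl.job_done(): hands the job in; it is judged then, once.
The state is a dict: "time": time; "joint_pos": joint angles; "joint_vel": joint speeds; "tau": joint torques, N m; "ee_pos": TCP position; "eef_rot": TCP orientation; "wrist_force": force on the tool from outside, world axes, zero at the start; "moment": the same for the moment, N m; "width": finger opening in m; "finger_force": force on a finger pad.
Only numpy, scipy, OpenCV 4.12 (cv2) and the standard library are available. Lean on these libraries where they do the work, as an engineer would, in place of code of your own. Each camera call takes 0.05 s, during which the arm holds its last target. There are 200 camera calls.

## Working session

There is one attempt and no reset: what is moved stays moved. The work goes in short steps, Python scripts to look and compute and a tool call to move; the robot and the scene stay as the last step left them, time stands still between calls to the robot, and variables do not carry over. Pictures are saved under pics/ and viewed, at most 12 in all, crops included, and the job is handed in when it is done.

Besides the shell and the picture viewer there is one more tool, called after "Call:" as a command line: name --argument value ..., lists and objects as JSON in quotes. arm_command: Moves the arm, as the interface text tells. Its arguments: {"type":"object","properties":{"increments":{"type":"array","items":{"type":"array"}}},"required":["increments"]}

```bash
mkdir -p pics; ls; python3 - <<'E'
from bench import ctrl
import cv2,numpy as np
np.set_printoptions(precision=4,suppress=True)
print(ctrl.sense())
for n in("scene","top"):
    s=ctrl.snapshot(n); cv2.imwrite(f"pics/{n}0.png",s["color"][...,::-1]); print(n,s["intrinsics"],s["world_to_cam"],[k for k in s])
E
```

```text
pics
{'time': 0.0, 'joint_pos': array([-1.3391,  0.159 ,  1.5982, -0.    ,  1.3862, -0.2101]), 'joint_vel': array([-0.0005,  0.001 ,  0.0023, -0.0005, -0.0006, -0.0005]), 'tau': array([  0.0004, -38.5566, -32.2107,   0.0701,   0.0376,  -0.0001]), 'ee_pos': array([ 0.2457, -0.5192,  0.2063]), 'eef_rot': array([-0.0009,  0.9757,  0.2191, -0.    ]), 'wrist_force': array([-0.2538,  0.2888,  0.5927]), 'moment': array([-0.0064,  0.0448, -0.0062]), 'finger_force': 0.0, 'width': 0.0919033146901003}
scene [[477.9846   0.     321.8423]
 [  0.     477.9846 247.4999]
 [  0.       0.       1.    ]] [[-0.8705 -0.492   0.0149  0.4477]
 [ 0.2303 -0.3804  0.8957 -0.1591]
 [-0.4351  0.7831  0.4444 -0.9296]
 [ 0.      0.      0.      1.    ]] ['color', 'intrinsics', 'world_to_cam']
top [[515.3135   0.     315.6191]
 [  0.     515.3135 232.8153]
 [  0.       0.       1.    ]] [[ 0.0202 -0.9998  0.0025  0.0952]
 [ 0.9907  0.0203  0.1347 -0.4513]
 [-0.1347 -0.0003  0.9909 -1.1337]
 [ 0.      0.      0.      1.    ]] ['color', 'intrinsics', 'world_to_cam']
```

View pics/top0.png

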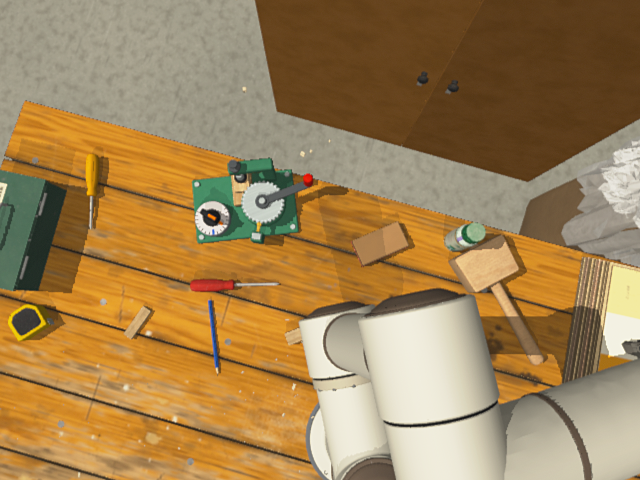

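View pics/scene0.png

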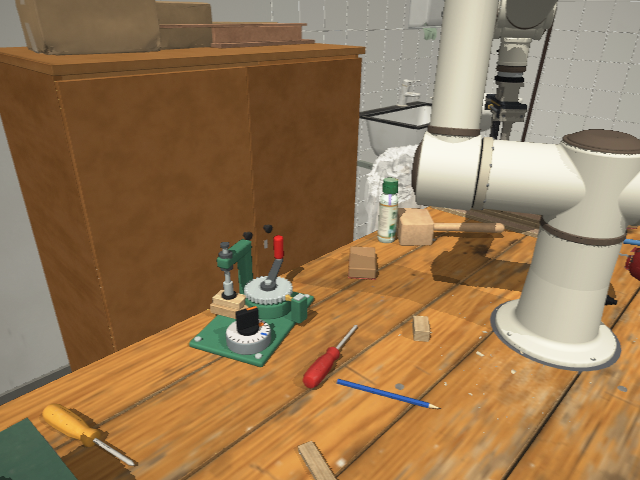

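Top view: press with lever wheel at about (262,201), knob (211,217), red handle (308,180), screwdriver (235,285), sanding block (381,243), bottle (466,236). Scene view: the lever handle is at (278,247) and the knob at (248,322). Now I'll measure by masks.

```bash
cat > h.py <<'E'
import cv2,numpy as np
from bench import ctrl
from scipy.spatial.transform import Rotation as R
np.set_printoptions(precision=4,suppress=True)
def ray(s,uv):
    K=s["intrinsics"];M=s["world_to_cam"]
    d=np.array([(uv[0]-K[0,2])/K[0,0],-(uv[1]-K[1,2])/K[1,1],-1.])
    Rm=M[:3,:3]; return -Rm.T@M[:3,3],Rm.T@d
def plane(s,uv,z):
    o,d=ray(s,uv); return o+d*(z-o[2])/d[2]
def proj(s,p):
    K=s["intrinsics"];c=s["world_to_cam"][:3,:3]@p+s["world_to_cam"][:3,3]
    return K[0,2]+K[0,0]*c[0]/-c[2],K[1,2]+K[1,1]*-c[1]/-c[2]
def tri(s1,u1,s2,u2):
    o1,d1=ray(s1,u1);o2,d2=ray(s2,u2)
    t=np.linalg.lstsq(np.c_[d1,-d2],o2-o1,rcond=None)[0]
    a,b=o1+t[0]*d1,o2+t[1]*d2; return (a+b)/2,np.linalg.norm(a-b)
def blobs(img,lo,hi,roi,mn=4):
    h=cv2.cvtColor(img,cv2.COLOR_RGB2HSV);m=cv2.inRange(h,lo,hi)
    x0,y0,x1,y1=roi;k=np.zeros_like(m);k[y0:y1,x0:x1]=m[y0:y1,x0:x1]
    n,l,st,c=cv2.connectedComponentsWithStats(k)
    return [(c[i],st[i]) for i in range(1,n) if st[i,4]>=mn],k
E
python3 - <<'E'
from h import *
t=ctrl.snapshot("top");s=ctrl.snapshot("scene")
for n,S,roi in(("t",t,(180,140,330,260)),("s",s,(180,210,320,370))):
    for nm,lo,hi in(("red",(0,170,90),(5,255,255)),("orange",(6,200,170),(16,255,255)),("blue",(100,90,80),(130,255,255))):
        b,_=blobs(S["color"],lo,hi,roi); print(n,nm,[(c,st) for c,st in b])
b,_=blobs(t["color"],(0,0,0),(179,255,45),(195,195,235,240));print("black",b)
b,m=blobs(t["color"],(65,80,30),(90,255,200),(180,140,320,260));
q=max(b,key=lambda a:a[1][4]);print("green",q)
pts=cv2.findNonZero(m);r=cv2.minAreaRect(pts);print(r)
a=cv2.resize(t["color"][150:250,185:325],None,fx=5.6,fy=5.6,interpolation=cv2.INTER_CUBIC)
cv2.imwrite("pics/z1.png",a[...,::-1])
E
```

```text
t red [(array([307.8163, 179.6429]), array([303, 174,  10,  13,  98], dtype=int32))]
t orange [(array([198.1 , 154.85]), array([193, 153,  13,   5,  20], dtype=int32)), (array([211.5625, 164.75  ]), array([207, 163,  12,   5,  16], dtype=int32)), (array([201. , 173.4]), array([199, 173,   5,   2,   5], dtype=int32)), (array([314.5135, 206.4865]), array([309, 204,  10,   7,  37], dtype=int32)), (array([211.4167, 216.5   ]), array([208, 214,   8,   6,  24], dtype=int32)), (array([220.5, 223. ]), array([220, 222,   2,   3,   4], dtype=int32)), (array([195., 232.]), array([195, 230,   1,   5,   5], dtype=int32)), (array([253.5, 247.5]), array([252, 247,   4,   2,   4], dtype=int32))]
t blue [(array([212.6, 231.5]), array([212, 229,   2,   6,  10], dtype=int32))]
s red [(array([277.9707, 246.5854]), array([273, 235,  10,  24, 205], dtype=int32)), (array([315.3735, 365.012 ]), array([308, 357,  12,  13,  83], dtype=int32))]
s orange [(array([261.5, 324. ]), array([261, 323,   2,   3,   4], dtype=int32))]
s blue [(array([263.5, 333.5]), array([261, 333,   6,   2,  10], dtype=int32))]
black [(array([212.5047, 216.1308]), array([201, 210,  19,  16, 107], dtype=int32))]
green (array([240.8089, 212.0755]), array([ 193,  177,  105,   66, 2621], dtype=int32))
((243.8170623779297, 202.3536834716797), (82.82364654541016, 101.37615203857422), 83.6598129272461)
```

View pics/z1.png

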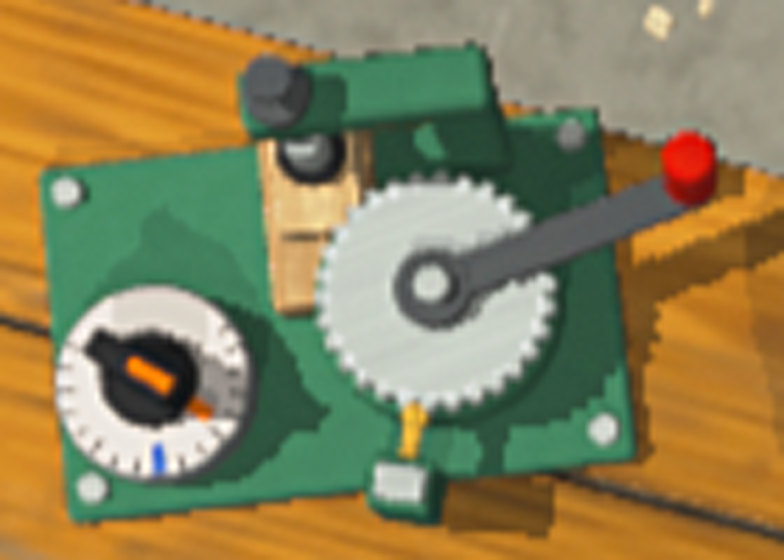

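```bash
python3 - <<'E'
from h import *
t=ctrl.snapshot("top");s=ctrl.snapshot("scene")
px=lambda c:(185+(c[0]+.5)/5.6-.5,150+(c[1]+.5)/5.6-.5)
C=[(40,172),(72,522),(634,458),(598,110)];L=np.array([(80,162),(-70,162),(-70,-72),(80,-72)])/1000
W=np.array([plane(t,px(c),.012)[:2] for c in C]);print(W)
a,b=L-L.mean(0),W-W.mean(0)
th=np.arctan2((a[:,0]*b[:,1]-a[:,1]*b[:,0]).sum(),(a*b).sum());Rm=np.array([[np.cos(th),-np.sin(th)],[np.sin(th),np.cos(th)]])
o=W.mean(0)-Rm@L.mean(0);print("yaw",np.degrees(th),"o",o,"res",W-(L@Rm.T+o))
h,e=tri(t,(307.8,179.0),s,(278,246.6));print("handle",h,e)
an=th-np.radians(75);print("pred handle",o+.11*np.array([np.cos(an),np.sin(an)]))
k=o+Rm@[-.02,.118];print("knob pred",k)
print("dial centre",plane(t,px((155,383)),.037)[:2],"pivot px",plane(t,px((433,284)),.09)[:2])
print("orange bar line mid",plane(t,px((150,372)),.085)[:2])
kc=k
for nm,c,z in(("ptr",(203,410),.040),("blue",(159,460),.037),("barTopA",(132,360),.085),("barTopB",(170,385),.085),("black end",(92,345),.07)):
    p=plane(t,px(c),z)[:2]-kc; print(nm,p,np.degrees(np.arctan2(p[1],p[0])-th)%360)
print("bottle",plane(t,(472,233),.17),"block",plane(t,(381,243),.027),"sd",plane(t,(190,285),.015),plane(t,(278,284),.015))
E
```

```text
[[0.5691 0.395 ]
 [0.4232 0.3742]
 [0.4543 0.1454]
 [0.6004 0.164 ]]
yaw 7.708496580417161 o [0.5128 0.2244] res [[-0.0012 -0.0007]
 [ 0.0015 -0.0013]
 [ 0.0012  0.0017]
 [-0.0014  0.0002]]
handle [0.5575 0.123  0.0891] 0.0034099191170509106
pred handle [0.5553 0.1229]
knob pred [0.4772 0.3386]
dial centre [0.4773 0.338 ] pivot px [0.5097 0.2218]
orange bar line mid [0.4739 0.3303]
ptr [-0.0109 -0.021 ] 234.94103139095884
blue [-0.0311 -0.0037] 179.1641505362263
barTopA [ 0.0012 -0.0012] 309.27769162518416
barTopB [-0.0082 -0.0163] 235.46266676676595
black end [0.0094 0.018 ] 54.6530660959555
bottle [ 0.4363 -0.2063  0.17  ] block [ 0.4295 -0.0438  0.027 ] sd [0.3267 0.3854 0.015 ] [0.333 0.187 0.015]
```

```bash
python3 - <<'E'
from h import *
t=ctrl.snapshot("top");s=ctrl.snapshot("scene")
px=lambda c:(185+(c[0]+.5)/5.6-.5,150+(c[1]+.5)/5.6-.5)
th=np.radians(7.7);Rm=np.array([[np.cos(th),-np.sin(th)],[np.sin(th),np.cos(th)]]);o=np.array([.5128,.2244])
for c in((270,78),(250,100),(305,90)):print("plunger local",Rm.T@(plane(t,px(c),.16)[:2]-o))
for p in((.064,.06,.16),(-.02,.118,.085)): print(proj(s,np.r_[Rm@p[:2]+o,p[2]]))
k=o+Rm@[-.02,.118]
st=ctrl.sense();Rt=R.from_quat(np.roll(st["eef_rot"],-1))
d=np.r_[k,.22]-st["ee_pos"];print("tool shift cm",Rt.inv().apply(d)*100, np.hypot(*k))
print("j6 axis check tool axes\n",Rt.as_matrix())
cv2.imwrite("pics/z2.png",cv2.resize(s["color"][210:370,185:325],None,fx=3.75,fy=3.75,interpolation=cv2.INTER_CUBIC)[...,::-1])
E
```

```text
plunger local [0.0646 0.0436]
plunger local [0.0572 0.0516]
plunger local [0.0587 0.0314]
(np.float64(219.14387005465184), np.float64(245.4363632942097))
(np.float64(245.64198520796668), np.float64(305.90767219815507))
tool shift cm [ 57.6151 -67.7018  -1.2629] 0.5851318329595843
j6 axis check tool axes
 [[ 0.904   0.4275 -0.0001]
 [ 0.4275 -0.904   0.0003]
 [ 0.     -0.0003 -1.    ]]
```

View pics/z2.png

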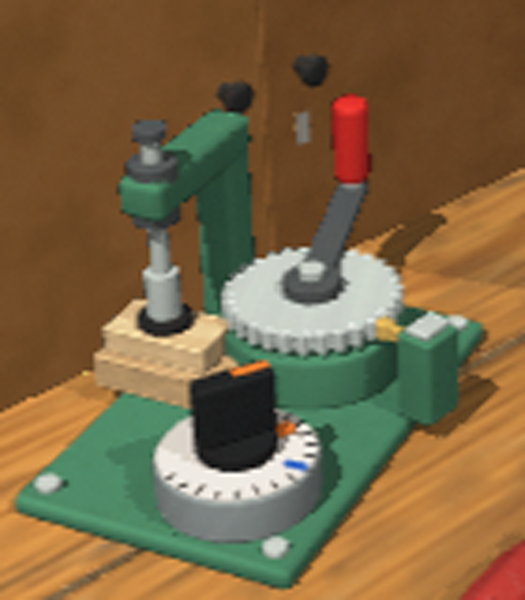

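Zoomed view: the plunger top is at crop (149,130), the black bar at (233,415) and the orange pointer at (287,428), with the blue mark clockwise of it. This fits a knob angle of about +55°. I'll raise the arm and yaw to match the bar.

Call:
arm_command --increments '[[4.5,[0,0,-2],[0,0,-1.04]],[4.5,[0,0,-2],[0,0,-1.04]],[4.5,[0,0,-2],[0,0,-1.04]],[4.5,[0,0,-2],[0,0,-1.04]],[4.5,[0,0,-2],[0,0,-1.04]],[4.5,[0,0,-2],[0,0,-1.04]],[4.5,[0,0,0],[0,0,0]]]'

```text
time: 1.1
ee_pos: [0.2462, -0.5211, 0.3307]
eef_rot: [0.003, 0.854, 0.521, -0.001]
wrist_force: [1.5, -0.3, -0.4]
width: 0.045
finger_force: 0.0
```

```bash
cat > go.py <<'E'
import sys
from h import *
tgt=np.array([float(v) for v in sys.argv[1:4]]);yaw=float(sys.argv[4])
st=ctrl.sense();Rt=R.from_quat(np.roll(st["eef_rot"],-1))
m=Rt.as_matrix();cur=np.degrees(np.arctan2(m[1,0],m[0,0]))
print("t",st["time"],"pos",st["ee_pos"],"yaw",cur,"tiltz",m[:,2],"j",st["joint_pos"])
print("shift cm",Rt.inv().apply(tgt-st["ee_pos"])*100,"turn z units",-((yaw-cur+180)%360-180)/6,"w",st["width"],"F",st["wrist_force"],"M",st["moment"],"ff",st["finger_force"])
E
python3 go.py .477 .338 .30 62.7
```

```text
t 1.1 pos [ 0.2462 -0.5211  0.3307] yaw 62.76809530408776 tiltz [ 0.0014 -0.0059 -1.    ] j [-1.3391  0.1062  1.4141  0.      1.6151 -0.8638]
shift cm [ 86.9686 -18.799    2.5886] turn z units 0.011349217347960424 w 0.04499950949258537 F [ 1.4798 -0.3041 -0.3605] M [-0.0118 -0.0672 -0.0109] ff 0.0
```

Call:
arm_command --increments '[[4.5,[4.5,-1.0,0],[0,0,0]],[4.5,[4.5,-1.0,0],[0,0,0]],[4.5,[4.5,-1.0,0],[0,0,0]],[4.5,[4.5,-1.0,0],[0,0,0]],[4.5,[4.5,-1.0,0],[0,0,0]],[4.5,[4.5,-1.0,0],[0,0,0]],[4.5,[4.5,-1.0,0],[0,0,0]],[4.5,[4.5,-1.0,0],[0,0,0]]]'

```text
time: 1.9
ee_pos: [0.3393, -0.1612, 0.326]
eef_rot: [-0.0, 0.855, 0.519, 0.0]
wrist_force: [-0.1, -0.1, 0.2]
width: 0.0452
finger_force: 0.0
```

Call:
arm_command --increments '[[4.5,[4.5,-1.0,0],[0,0,0]],[4.5,[4.5,-1.0,0],[0,0,0]],[4.5,[4.5,-1.0,0],[0,0,0]],[4.5,[4.5,-1.0,0],[0,0,0]],[4.5,[4.5,-1.0,0],[0,0,0]],[4.5,[4.5,-1.0,0],[0,0,0]],[4.5,[4.5,-1.0,0],[0,0,0]],[4.5,[4.5,-1.0,0],[0,0,0]]]'

```text
time: 2.7
ee_pos: [0.4329, 0.1957, 0.326]
eef_rot: [-0.0, 0.854, 0.52, -0.001]
wrist_force: [-0.0, -0.3, 0.9]
width: 0.0447
finger_force: 0.0
```

```bash
python3 go.py .477 .338 .30 62.7
```

```text
t 2.7 pos [0.4329 0.1957 0.326 ] yaw 62.61264354044117 tiltz [-0.001  -0.0004 -1.    ] j [ 0.1695 -0.158   1.6823 -0.0002  1.6184  0.6475]
shift cm [14.6677 -2.6316  2.5916] turn z units -0.014559409926472236 w 0.04471017263422876 F [-0.0374 -0.2703  0.9069] M [-0.0894 -0.0503 -0.058 ] ff 0.0
```

Call:
arm_command --increments '[[4.5,[4.0,-0.7,1.0],[0,0,0]],[4.5,[4.0,-0.7,1.0],[0,0,0]],[4.5,[4.0,-0.7,1.0],[0,0,0]],[4.5,[2.7,-0.5,2.0],[0,0,0]],[4.5,[0,0,2.6],[0,0,0]],[4.5,[0,0,0],[0,0,0]],[4.5,[0,0,0],[0,0,0]]]'

```text
time: 3.4
ee_pos: [0.4768, 0.3358, 0.2505]
eef_rot: [-0.0, 0.854, 0.52, -0.001]
wrist_force: [0.4, -0.2, 0.6]
width: 0.0449
finger_force: 0.0
```

```bash
python3 go.py .477 .338 .094 62.7; python3 - <<'E'
from h import *
st=ctrl.sense();w=ctrl.snapshot("wrist");print(w["intrinsics"],w["tool_from_camera"])
T=np.eye(4);T[:3,:3]=R.from_quat(np.roll(st["eef_rot"],-1)).as_matrix();T[:3,3]=st["ee_pos"]
np.savez("w1.npz",K=w["intrinsics"],M=np.linalg.inv(T@w["tool_from_camera"]),c=w["color"])
cv2.imwrite("pics/w1.png",w["color"][...,::-1])
E
```

```text
t 3.4 pos [0.4768 0.3358 0.2505] yaw 62.660848669030294 tiltz [-0.0019 -0.0009 -1.    ] j [ 0.4065  0.1553  1.5153 -0.0001  1.4731  0.8836]
shift cm [ 0.2344 -0.0658 15.65  ] turn z units -0.006525221828283634 w 0.04493415357413629 F [ 0.449  -0.1626  0.6114] M [ 0.0022 -0.0774  0.0037] ff 0.0
[[429.1135   0.     324.3172]
 [  0.     429.1135 246.9077]
 [  0.       0.       1.    ]] [[ 0.0004  0.9561  0.2931  0.0833]
 [ 1.     -0.0002 -0.0007  0.0017]
 [-0.0006  0.2931 -0.9561 -0.1776]
 [ 0.      0.      0.      1.    ]]
```

View pics/w1.png

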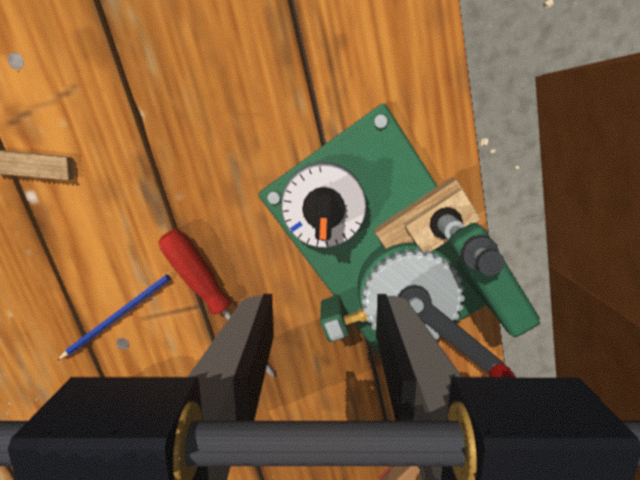

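Wrist view: dial centre at about (323,207) and the orange bar line at (323,228), running straight along tool −x. The blue mark is at (296,227).

```bash
python3 - <<'E'
from h import *
z=np.load("w1.npz");s={"intrinsics":z["K"],"world_to_cam":z["M"]};c=z["c"]
h=cv2.cvtColor(c,cv2.COLOR_RGB2HSV);roi=np.zeros(h.shape[:2],np.uint8);cv2.circle(roi,(323,207),50,255,-1)
g=cv2.inRange(h,(60,80,0),(95,255,255));white=cv2.inRange(h,(0,0,130),(179,70,255))&roi
cn=max(cv2.findContours(white,0,1)[0],key=cv2.contourArea);e=cv2.fitEllipse(cv2.convexHull(cn));print(e, "dial",plane(s,e[0],.037))
for nm,lo,hi in(("or",(3,170,120),(18,255,255)),("bl",(100,90,60),(130,255,255)),("blk",(0,0,0),(179,255,50))):
    m=cv2.inRange(h,lo,hi)&roi;n,l,st,ce=cv2.connectedComponentsWithStats(m)
    for i in range(1,n):
        if st[i,4]>8:
            p=np.argwhere(l==i)[:,::-1].astype(np.float32);vx=cv2.fitLine(p,2,0,.01,.01).ravel()
            print(nm,ce[i],st[i],"line dir",vx[:2],"at.085",plane(s,ce[i],.085)[:2],"at.037",plane(s,ce[i],.037)[:2])
print("pivot cap",plane(s,(416,297),.09))
E
```

```text
((322.9190673828125, 205.3373565673828), (82.39079284667969, 83.84959411621094), 98.45065307617188) dial [0.4786 0.3385 0.037 ]
or [322.7771 228.414 ] [319 218   8  22 157] line dir [ 0.037  -0.9993] at.085 [0.4743 0.3301] at.037 [0.4684 0.319 ]
or [280.6098 230.5854] [276 222  10  18  41] line dir [0.4981 0.8671] at.085 [0.4425 0.3444] at.037 [0.4321 0.3353]
or [292.25 245.  ] [289 241   8   9  16] line dir [0.6485 0.7612] at.085 [0.4451 0.329 ] at.037 [0.4351 0.3178]
bl [295.6 226.4] [291 222  11  10  50] line dir [ 0.8181 -0.5751] at.085 [0.4552 0.3419] at.037 [0.4466 0.3324]
blk [323.8906 208.0785] [ 304  188   41   51 1197] line dir [0.3363 0.9417] at.085 [0.483  0.3448] at.037 [0.4783 0.3358]
pivot cap [0.5179 0.2409 0.09  ]
```

Call:
arm_command --increments '[[4.5,[0.3,0,3.0],[0,0,0.2]],[4.5,[0,0,3.0],[0,0,0]],[4.5,[0,0,3.0],[0,0,0]],[4.5,[0,0,3.0],[0,0,0]],[4.5,[0,0,2.0],[0,0,0]],[4.5,[0,0,1.2],[0,0,0]],[4.5,[0,0,0],[0,0,0]],[4.5,[0,0,0],[0,0,0]]]'

```text
time: 4.25
ee_pos: [0.4799, 0.3391, 0.101]
eef_rot: [0.0, 0.859, 0.511, 0.001]
wrist_force: [0.2, 0.2, 0.7]
width: 0.0449
finger_force: 0.0
```

```bash
python3 go.py .478 .3385 .094 61.5
```

```text
t 4.25 pos [0.4799 0.3391 0.101 ] yaw 61.514871949225835 tiltz [ 0.0025  0.0011 -1.    ] j [0.4096 0.2898 1.6617 0.     1.1874 0.9068]
shift cm [-0.1459 -0.1426  0.704 ] turn z units 0.002478658204305854 w 0.04492589095633189 F [0.1584 0.1787 0.6726] M [-0.0603 -0.06   -0.0075] ff 0.0
```

Call:
arm_command --increments '[[4.5,[-0.15,-0.14,0.4],[0,0,0]],[4.5,[0,0,0.3],[0,0,0]],[1.0,[0,0,0],[0,0,0]],[1.0,[0,0,0],[0,0,0]],[1.0,[0,0,0],[0,0,0]],[1.0,[0,0,0],[0,0,0]],[1.0,[0,0,0],[0,0,0]],[1.0,[0,0,0],[0,0,0]]]'

```text
time: 5.05
ee_pos: [0.4769, 0.3382, 0.0924]
eef_rot: [-0.0, 0.859, 0.512, 0.0]
wrist_force: [0.6, 0.4, -0.1]
width: 0.0101
finger_force: 0.0
```

```bash
python3 go.py .478 .3385 .094 7.7
```

```text
t 5.05 pos [0.4769 0.3382 0.0924] yaw 61.555857785366776 tiltz [ 0.0001  0.0001 -1.    ] j [0.4103 0.2952 1.6738 0.     1.1725 0.9068]
shift cm [ 0.0787  0.0856 -0.1646] turn z units 8.975976297561127 w 0.010143412047936225 F [ 0.5629  0.419  -0.135 ] M [-0.0025  0.0272 -0.0021] ff 0.0
```

```bash
python3 - <<'E'
from h import *
w=ctrl.snapshot("wrist");s=ctrl.snapshot("scene")
a=cv2.resize(w["color"][150:430,180:480],(500,467));b=cv2.resize(s["color"][230:370,200:300],(300,420),interpolation=cv2.INTER_CUBIC)
o=np.zeros((467,800,3),np.uint8);o[:,:500]=a;o[:420,500:]=b
cv2.imwrite("pics/g1.png",o[...,::-1])
E
```

```text
(no output)
```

View pics/g1.png

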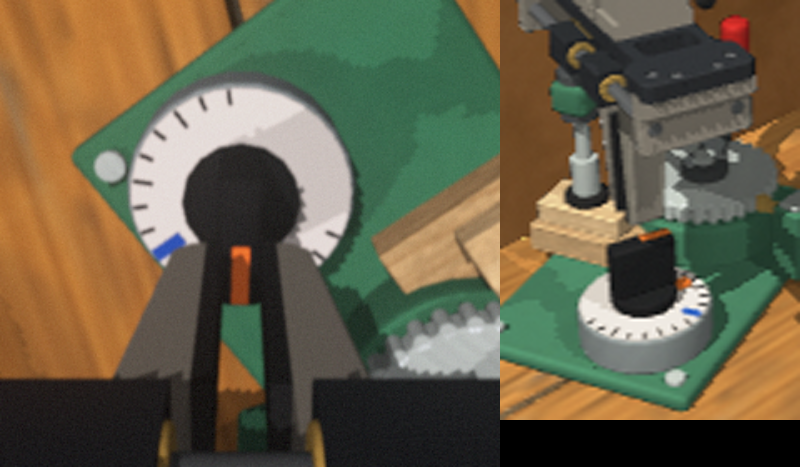

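Fingers seem closed beside or behind the bar: in the scene part the tips are at (640,220), and in the wrist part near (240,250), at the orange-line end. I'll check by projection where the tool should be.

```bash
python3 - <<'E'
from h import *
st=ctrl.sense();w=ctrl.snapshot("wrist");s=ctrl.snapshot("scene");t=ctrl.snapshot("top")
T=np.eye(4);T[:3,:3]=R.from_quat(np.roll(st["eef_rot"],-1)).as_matrix();T[:3,3]=st["ee_pos"]
w["world_to_cam"]=np.linalg.inv(T@w["tool_from_camera"])
tip=(T@[0,0,.025,1])[:3];
for nm,p in(("tip",tip),("axis85",np.array([.4775,.3385,.085])),("axis37",np.array([.4775,.3385,.037])),("tcp",T[:3,3])):
    a,b=proj(w,p),proj(s,p);print(nm,p,"w",a,"crop",((a[0]-180)*5/3,(a[1]-150)*5/3),"s",b,"crop",((b[0]-200)*3+500,(b[1]-230)*3))
# current dial / orange in wrist
h=cv2.cvtColor(w["color"],cv2.COLOR_RGB2HSV);m=cv2.inRange(h,(3,170,120),(14,255,255));n,l,q,ce=cv2.connectedComponentsWithStats(m)
print([(ce[i],q[i]) for i in range(1,n) if 60<q[i,4]<2000])
print(plane(w,(180+240/5*3,150+178/5*3),.037))
E
```

```text
tip [0.4768 0.3382 0.0673] w (np.float64(320.73413626560375), np.float64(286.84036526500364)) crop (np.float64(234.55689377600626), np.float64(228.0672754416727)) s (np.float64(246.52406627950032), np.float64(314.28719213743005)) crop (np.float64(639.572198838501), np.float64(252.86157641229016))
axis85 [0.4775 0.3385 0.085 ] w (np.float64(321.4174145479586), np.float64(300.09946223178315)) crop (np.float64(235.69569091326426), np.float64(250.16577038630524)) s (np.float64(245.54576324979814), np.float64(305.8114669575011)) crop (np.float64(636.6372897493944), np.float64(227.43440087250337))
axis37 [0.4775 0.3385 0.037 ] w (np.float64(321.90545170087546), np.float64(265.75961135762134)) crop (np.float64(236.50908616812578), np.float64(192.93268559603555)) s (np.float64(247.04934896208096), np.float64(328.3716296413396)) crop (np.float64(641.1480468862428), np.float64(295.1148889240188))
tcp [0.4768 0.3382 0.0923] w (np.float64(320.327981781907), np.float64(307.9469339598212)) crop (np.float64(233.87996963651167), np.float64(263.2448899330353)) s (np.float64(245.73044204764446), np.fl
[... 2534 characters left out ...]
46]), array([  0, 315,  46,  87, 755], dtype=int32)), (array([319.9357, 374.0932]), array([311, 356,  25,  30, 311], dtype=int32)), (array([ 50.3462, 415.7885]), array([ 40, 409,  19,  12, 104], dtype=int32)), (array([  4.4815, 473.2469]), array([  0, 467,  11,  13,  81], dtype=int32)), (array([ 20.3735, 473.1205]), array([ 14, 467,  15,  13,  83], dtype=int32)), (array([ 43.2783, 472.9953]), array([ 30, 466,  26,  14, 212], dtype=int32)), (array([ 91.2936, 473.1927]), array([ 84, 466,  17,  14, 109], dtype=int32)), (array([301.6975, 473.1852]), array([293, 467,  19,  13, 162], dtype=int32)), (array([329.5641, 474.4872]), array([321, 468,  22,  12,  78], dtype=int32))]
[0.4811 0.3427 0.037 ]
```

Tips appear about 18 mm higher than nominal, so they closed above the bar. I'll reopen, go down and close again.

Call:
arm_command --increments '[[4.5,[0,0,0],[0,0,0]],[4.5,[0,0,0],[0,0,0]],[4.5,[0.1,0,0],[0,0,0]],[4.5,[0,0,0],[0,0,0]],[4.5,[0,0,0.5],[0,0,0]],[4.5,[0,0,0.5],[0,0,0]],[4.5,[0,0,0.5],[0,0,0]],[4.5,[0,0,0.3],[0,0,0]]]'

```text
time: 6.1
ee_pos: [0.4768, 0.3388, 0.0733]
eef_rot: [-0.0, 0.859, 0.512, -0.001]
wrist_force: [0.0, 0.3, 0.6]
width: 0.0453
finger_force: 0.0
```

Call:
arm_command --increments '[[4.5,[0,0,0],[0,0,0]],[1.0,[0,0,0],[0,0,0]],[1.0,[0,0,0],[0,0,0]],[1.0,[0,0,0],[0,0,0]],[1.0,[0,0,0],[0,0,0]],[1.0,[0,0,0],[0,0,0]],[1.0,[0,0,0],[0,0,0]]]'

```text
time: 6.8
ee_pos: [0.4773, 0.3391, 0.0744]
eef_rot: [-0.0, 0.859, 0.512, 0.0]
wrist_force: [-0.9, 0.5, -0.3]
width: 0.01
finger_force: 0.0
```

```bash
python3 go.py .478 .3385 .075 7.7
 python3 - <<'E'
from h import *
w=ctrl.snapshot("wrist");s=ctrl.snapshot("scene")
a=cv2.resize(w["color"][150:430,180:480],(500,467));b=cv2.resize(s["color"][210:350,200:300],(300,420),interpolation=cv2.INTER_CUBIC)
o=np.zeros((467,800,3),np.uint8);o[:,:500]=a;o[:420,500:]=b
cv2.imwrite("pics/g2.png",o[...,::-1])
E
```

```text
t 6.8 pos [0.4773 0.3391 0.0744] yaw 61.55462592962801 tiltz [ 0.0001  0.0001 -1.    ] j [0.4114 0.3204 1.6816 0.     1.1395 0.9079]
shift cm [-0.0215  0.0882 -0.062 ] turn z units 8.975770988271336 w 0.010034315810771114 F [-0.9047  0.4694 -0.3338] M [ 0.0151 -0.0494  0.0248] ff 0.0
```

View pics/g2.png

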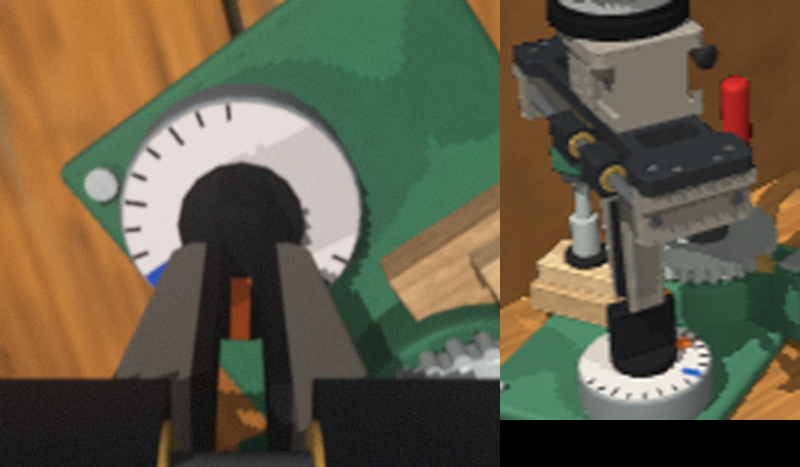

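The scene part shows the tip at (645,308), only just at the bar's top edge, so the real tips sit about 20 mm higher than nominal. I'll go lower in small steps and watch the force.

Call:
arm_command --increments '[[4.5,[0,0,0],[0,0,0]],[4.5,[0,0,0],[0,0,0]],[4.5,[0,0,0],[0,0,0]],[4.5,[0,0,0.3],[0,0,0]],[4.5,[0,0,0.3],[0,0,0]],[4.5,[0,0,0.3],[0,0,0]],[4.5,[0,0,0],[0,0,0]]]'

```text
time: 7.6
ee_pos: [0.4768, 0.3388, 0.0645]
eef_rot: [-0.0, 0.859, 0.512, -0.001]
wrist_force: [0.1, 0.0, 1.0]
width: 0.0448
finger_force: 0.0
```

Call:
arm_command --increments '[[0.8,[0,0,0],[0,0,0]],[0.8,[0,0,0],[0,0,0]],[0.8,[0,0,0],[0,0,0]],[0.8,[0,0,0],[0,0,0]],[0.8,[0,0,0],[0,0,0]],[0.8,[0,0,0],[0,0,0]]]'

```text
time: 8.2
ee_pos: [0.4773, 0.3391, 0.0654]
eef_rot: [-0.0, 0.859, 0.512, 0.0]
wrist_force: [-0.2, -0.2, 0.2]
width: 0.0135
finger_force: 30.0
```

Gripped (13.5 mm, 30 N). I'll turn clockwise.

Call:
arm_command --increments '[[0.8,[0,0,0],[0,0,1.0]],[0.8,[0,0,0],[0,0,1.0]],[0.8,[0,0,0],[0,0,1.0]],[0.8,[0,0,0],[0,0,1.0]],[0.8,[0,0,0],[0,0,0]]]'

```text
time: 8.7
ee_pos: [0.4778, 0.3388, 0.0654]
eef_rot: [0.0, 0.947, 0.322, 0.0]
wrist_force: [1.2, -1.3, 1.1]
width: 0.0136
finger_force: 30.0
```

Call:
arm_command --increments '[[0.8,[0,0,0],[0,0,1.0]],[0.8,[0,0,0],[0,0,1.0]],[0.8,[0,0,0],[0,0,1.0]],[0.8,[0,0,0],[0,0,1.0]],[0.8,[0,0,0],[0,0,0.98]],[0.8,[0,0,0],[0,0,0]],[0.8,[0,0,0],[0,0,0]]]'

```text
time: 9.4
ee_pos: [0.478, 0.3382, 0.0654]
eef_rot: [0.001, 0.998, 0.069, 0.0]
wrist_force: [2.1, -3.5, 0.6]
width: 0.0134
finger_force: 30.0
```

```bash
python3 go.py .478 .3385 .065 7.7
 python3 - <<'E'
from h import *
w=ctrl.snapshot("wrist")
cv2.imwrite("pics/g3.png",cv2.resize(w["color"][130:430,120:520],(800,600),interpolation=cv2.INTER_CUBIC)[...,::-1])
E
```

```text
t 9.4 pos [0.478  0.3382 0.0654] yaw 7.927301324938952 tiltz [ 0.001  -0.0015 -1.    ] j [ 0.4106  0.3325  1.6861 -0.002   1.1227  1.8439]
shift cm [ 0.0083 -0.0323  0.0436] turn z units 0.037883554156493915 w 0.01341914562158099 F [ 2.1348 -3.4595  0.6196] M [-0.9295 -0.4791 -0.0444] ff 29.969583749771118
```

View pics/g3.png

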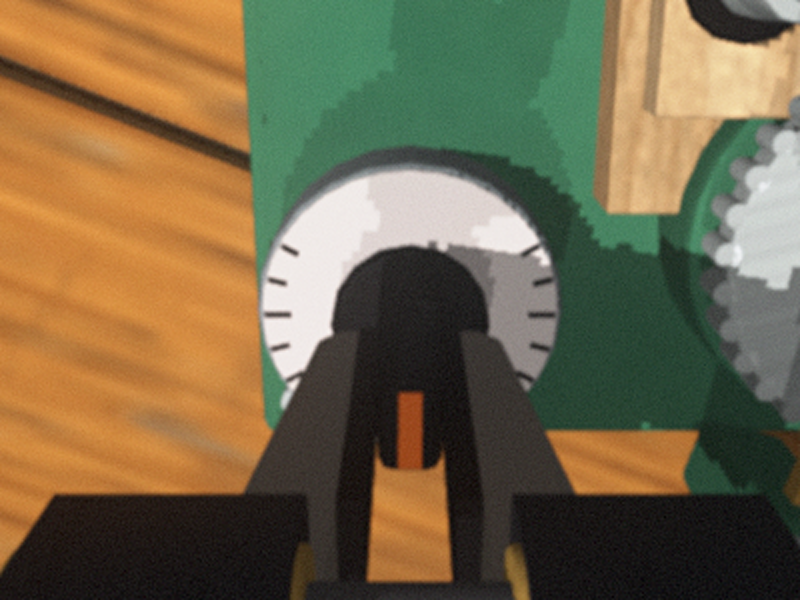

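The knob is turned: the ±90° ticks lie level at y≈315 and the orange line is vertical at x≈410. I'll release, rise and check.

Call:
arm_command --increments '[[3.5,[0,0,0],[0,0,0]],[3.5,[0,0,0],[0,0,0]],[3.5,[0,0,0],[0,0,0]],[4.5,[0,0,-2.0],[0,0,0]],[4.5,[0,0,-4.0],[0,0,0]],[4.5,[0,0,-4.0],[0,0,0]],[4.5,[0,0,-4.0],[0,0,0]],[4.5,[0,0,-3.0],[0,0,0]]]'

```text
time: 10.25
ee_pos: [0.4776, 0.3397, 0.2384]
eef_rot: [-0.001, 0.998, 0.068, 0.001]
wrist_force: [1.0, -0.4, -0.0]
width: 0.045
finger_force: 0.0
```

Call:
arm_command --increments '[[4.5,[-4,0,-2.0],[0,0,0]],[4.5,[-4,0,0],[0,0,0]],[4.5,[0,0,0],[0,0,0]],[4.5,[0,0,0],[0,0,0]]]'

```text
time: 10.65
ee_pos: [0.3975, 0.3286, 0.2554]
eef_rot: [-0.0, 0.998, 0.068, 0.0]
wrist_force: [-0.0, -0.5, -0.2]
width: 0.045
finger_force: 0.0
```

```bash
cat > knob.py <<'E'
from h import *
st=ctrl.sense();w=ctrl.snapshot("wrist")
T=np.eye(4);T[:3,:3]=R.from_quat(np.roll(st["eef_rot"],-1)).as_matrix();T[:3,3]=st["ee_pos"]
w["world_to_cam"]=np.linalg.inv(T@w["tool_from_camera"])
u=np.array(proj(w,np.array([.478,.3385,.037])));print("dial px",u)
h=cv2.cvtColor(w["color"],cv2.COLOR_RGB2HSV);roi=np.zeros(h.shape[:2],np.uint8);cv2.circle(roi,tuple(int(v) for v in u),48,255,-1)
white=cv2.inRange(h,(0,0,120),(179,70,255))&roi
e=cv2.fitEllipse(cv2.convexHull(max(cv2.findContours(white,0,1)[0],key=cv2.contourArea)));dc=plane(w,e[0],.037)[:2];print("dial",e,dc)
for nm,lo,hi,z in(("or",(3,170,110),(15,255,255),.085),("bl",(100,90,50),(130,255,255),.037)):
    m=cv2.inRange(h,lo,hi)&roi;n,l,q,ce=cv2.connectedComponentsWithStats(m)
    for i in range(1,n):
        if q[i,4]>8:
            p=np.argwhere(l==i)[:,::-1].astype(float)
            X=np.array([plane(w,a,z)[:2] for a in p]);c=X.mean(0);v=np.linalg.svd(X-c)[2][0]
            print(nm,ce[i],q[i],c,"axis deg",np.degrees(np.arctan2(v[1],v[0]))%180,"from centre",np.degrees(np.arctan2(*(c-dc)[::-1]))%360-180)
            c2=np.array([plane(w,a,.04)[:2] for a in p]).mean(0);print("   at .04 from centre",np.degrees(np.arctan2(*(c2-dc)[::-1]))%360-180)
x,y=[int(v) for v in u]
cv2.imwrite("pics/knob.png",cv2.resize(w["color"][max(y-60,0):y+60,x-80:x+80],(800,600),interpolation=cv2.INTER_CUBIC)[...,::-1])
E
python3 knob.py; python3 go.py .5575 .123 .25 -67
```

```text
dial px [324.4014 119.988 ]
dial ((324.71783447265625, 119.27014923095703), (88.48885345458984, 93.92726135253906), 17.548582077026367) [0.4786 0.3383]
or [326.4606 135.3776] [323 120   8  33 241] [0.4671 0.3354] axis deg 8.180763063981743 from centre 13.98950144854524
   at .04 from centre 14.213517872575807
bl [326.5 159. ] [325 155   4   9  36] [0.4446 0.332 ] axis deg 7.898105245233779 from centre 10.486149754596454
   at .04 from centre 10.478725798009577
t 10.7 pos [0.3983 0.3286 0.2553] yaw 7.721325619543467 tiltz [ 0.0005  0.0004 -1.    ] j [ 0.4554 -0.0253  1.6953  0.0001  1.471   1.8914]
shift cm [13.0118 22.5149  0.5333] turn z units 12.453554269923911 w 0.0446026614657094 F [-0.1582  0.6992  0.3569] M [ 0.0058 -0.0181 -0.0383] ff 0.0
```

View pics/knob.png

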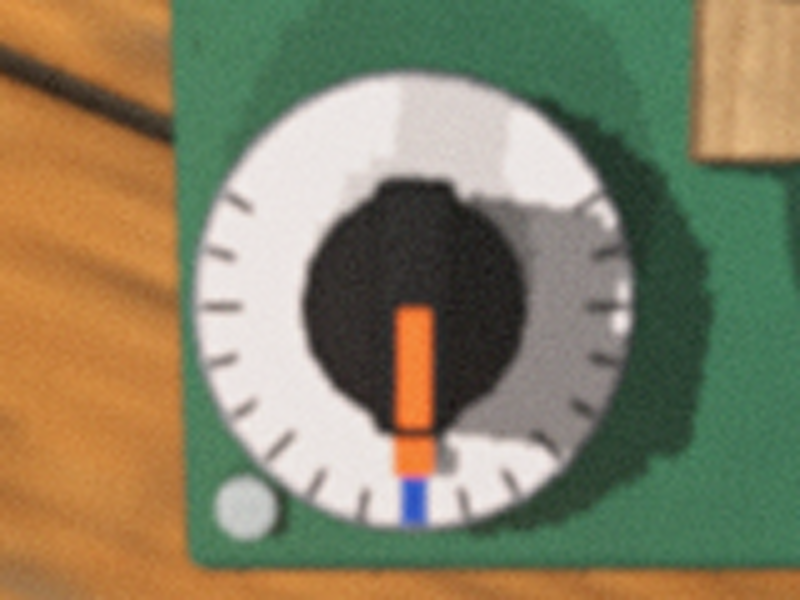

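Pointer exactly on the blue mark: orange (415,455), blue (414,500). Now yaw for the lever handle, with tool x towards the pivot so joint 6 stays in range.

Call:
arm_command --increments '[[6.0,[0,0,-0.5],[0,0,-1.25]],[6.0,[0,0,-0.5],[0,0,-1.25]],[6.0,[0,0,0],[0,0,-1.25]],[6.0,[0,0,0],[0,0,-1.25]],[6.0,[0,0,0],[0,0,-1.25]],[6.0,[0,0,0],[0,0,-1.25]],[6.0,[0,0,0],[0,0,-1.25]],[6.0,[0,0,0],[0,0,-1.25]]]'

```text
time: 11.5
ee_pos: [0.3992, 0.3285, 0.265]
eef_rot: [-0.0, 0.829, 0.559, -0.0]
wrist_force: [-0.5, 0.1, -0.5]
width: 0.0599
finger_force: 0.0
```

Call:
arm_command --increments '[[6.0,[0,0,0],[0,0,-1.25]],[6.0,[0,0,0],[0,0,-1.25]],[6.0,[0,0,0],[0,0,-1.25]],[6.0,[0,0,0],[0,0,-1.25]],[6.0,[0,0,0],[0,0,-1.25]],[6.0,[0,0,0],[0,0,-1.25]],[6.0,[0,0,0],[0,0,0]],[6.0,[0,0,0],[0,0,0]]]'

```text
time: 12.3
ee_pos: [0.3988, 0.3284, 0.2651]
eef_rot: [-0.0, 0.556, 0.831, -0.0]
wrist_force: [-0.1, 0.1, 0.4]
width: 0.0598
finger_force: 0.0
```

```bash
python3 go.py .5559 .1229 .25 112.8
```

```text
t 12.3 pos [0.3988 0.3284 0.2651] yaw 112.47692603511847 tiltz [-0.0003 -0.     -1.    ] j [ 0.4547 -0.0286  1.6795  0.0001  1.4909  0.0624]
shift cm [-24.9987   6.6617   1.5034] turn z units -0.05384566081358836 w 0.05984840763785976 F [-0.0683  0.0561  0.4221] M [-0.0524 -0.1299  0.0188] ff 0.0
```

Call:
arm_command --increments '[[6.0,[-4.0,1.0,0],[0,0,-0.05]],[6.0,[-4.0,1.0,0],[0,0,0]],[6.0,[-4.0,1.1,0],[0,0,0]],[6.0,[-4.0,1.1,0],[0,0,0]],[6.0,[-4.5,1.25,0],[0,0,0]],[6.0,[-4.5,1.25,0],[0,0,0]],[6.0,[0,0,0],[0,0,0]],[6.0,[0,0,0],[0,0,0]]]'

```text
time: 13.1
ee_pos: [0.5575, 0.1235, 0.2648]
eef_rot: [-0.001, 0.554, 0.833, -0.0]
wrist_force: [-0.9, 1.2, -0.2]
width: 0.0601
finger_force: 0.0
```

```bash
python3 go.py .5559 .1229 .08 112.8; python3 - <<'E'
from h import *
st=ctrl.sense();w=ctrl.snapshot("wrist")
T=np.eye(4);T[:3,:3]=R.from_quat(np.roll(st["eef_rot"],-1)).as_matrix();T[:3,3]=st["ee_pos"]
w["world_to_cam"]=np.linalg.inv(T@w["tool_from_camera"])
b,_=blobs(w["color"],(0,170,70),(4,255,255),(100,100,540,440),30);print(b)
for c,q in b:print(plane(w,c,.117),plane(w,c,.1))
print("expect px",proj(w,np.array([.5559,.1229,.117])),proj(w,np.array([.5559,.1229,.075])))
E
```

```text
t 13.1 pos [0.5575 0.1235 0.2648] yaw 112.75533991938848 tiltz [-0.001   0.0005 -1.    ] j [ 0.0062  0.1159  1.5307  0.0005  1.496  -0.391 ]
shift cm [-0.0075 -0.1605 18.4841] turn z units -0.007443346768586896 w 0.06006347263837501 F [-0.9385  1.1815 -0.1968] M [-0.0076 -0.091  -0.0046] ff 0.0
[(array([321.5271, 220.6086]), array([309, 204,  26,  34, 700], dtype=int32))]
[0.5552 0.1264 0.117 ] [0.5567 0.1226 0.1   ]
expect px (np.float64(320.5924212897681), np.float64(225.02143816325392)) (np.float64(321.0482467182916), np.float64(213.32152163370992))
```

Call:
arm_command --increments '[[6.0,[0,-0.15,3.5],[0,0,0]],[6.0,[0,0,3.5],[0,0,0]],[6.0,[0,0,3.0],[0,0,0]],[6.0,[0,0,2.5],[0,0,0]],[6.0,[0,0,2.0],[0,0,0]],[6.0,[0,0,2.0],[0,0,0]],[6.0,[0,0,1.5],[0,0,0]],[6.0,[0,0,0.5],[0,0,0]]]'

```text
time: 13.95
ee_pos: [0.5541, 0.1247, 0.0787]
eef_rot: [-0.001, 0.552, 0.834, -0.001]
wrist_force: [0.5, 0.6, 0.4]
width: 0.0602
finger_force: 0.0
```

```bash
python3 go.py .5559 .1229 .08 112.8; python3 - <<'E'
from h import *
s=ctrl.snapshot("scene");w=ctrl.snapshot("wrist")
a=cv2.resize(w["color"][150:430,180:480],(480,448));b=cv2.resize(s["color"][190:330,210:310],(320,448),interpolation=cv2.INTER_CUBIC)
cv2.imwrite("pics/l1.png",np.hstack([a,b])[...,::-1])
E
```

```text
t 13.95 pos [0.5541 0.1247 0.0787] yaw 113.03143325232494 tiltz [-0.0028  0.0001 -1.    ] j [ 0.0085  0.2755  1.7282  0.0001  1.1407 -0.3935]
shift cm [-0.2305  0.0943 -0.1318] turn z units 0.03857220872082697 w 0.06022021250461722 F [0.5393 0.5844 0.3539] M [ 0.0121 -0.0964  0.0221] ff 0.0
```

View pics/l1.png

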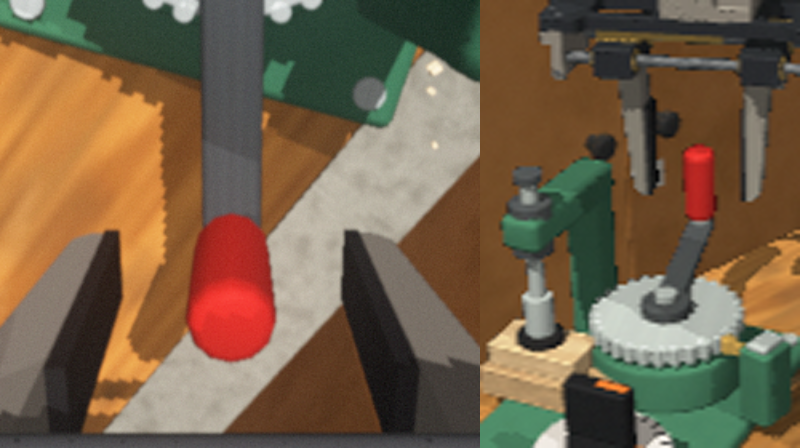

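Handle (230,290) stands centred between the open fingers (120 and 345), with the tips beside its lower half. Close.

Call:
arm_command --increments '[[6.0,[0,0,0],[0,0,0]],[1.5,[0,0,0],[0,0,0]],[1.5,[0,0,0],[0,0,0]],[1.5,[0,0,0],[0,0,0]],[1.5,[0,0,0],[0,0,0]],[1.5,[0,0,0],[0,0,0]],[1.5,[0,0,0],[0,0,0]]]'

```text
time: 14.75
ee_pos: [0.555, 0.1233, 0.0803]
eef_rot: [-0.001, 0.552, 0.834, -0.001]
wrist_force: [-3.5, -1.5, 3.2]
width: 0.0211
finger_force: 30.0
```

```bash
cat > ang.py <<'E'
from h import *
st=ctrl.sense();p=st["ee_pos"]-[.5133,.2243,0];m=R.from_quat(np.roll(st["eef_rot"],-1)).as_matrix();F=st["wrist_force"]
a=np.arctan2(p[1],p[0]);u=np.array([np.cos(a),np.sin(a)]);tcw=np.array([u[1],-u[0]])
print("t",st["time"],"lever deg",-(np.degrees(a)+67.2),"r",np.hypot(*p[:2]),"yaw-based",112.8-np.degrees(np.arctan2(m[1,0],m[0,0])),"z",p[2],"Ft cw",F[:2]@tcw,"Fr",F[:2]@u,"Fz",F[2],"w",st["width"],st["finger_force"],"j6",st["joint_pos"][5])
E
python3 ang.py
```

```text
t 14.75 lever deg 0.37001595012658584 r 0.10929007033465638 yaw-based -0.18047773688827817 z 0.08029693086148365 Ft cw 3.808872935853741 Fr 0.101425874407159 Fz 3.205015546357547 w 0.02112191829792018 30.004775602865266 j6 -0.39422202604075396
```

Call:
arm_command --increments '[[1.5,[0,-0.19,0],[0,0,0.167]],[1.5,[0.01,-0.19,0],[0,0,0.167]],[1.5,[0,0,0],[0,0,0]]]'

```text
time: 15.05
ee_pos: [0.554, 0.1229, 0.0805]
eef_rot: [0.002, 0.567, 0.824, 0.002]
wrist_force: [6.5, 2.4, -5.0]
width: 0.0209
finger_force: 30.0
```

Call:
arm_command --increments '[[1.5,[0,-0.19,0],[0,0,0.167]],[1.5,[0.01,-0.19,0],[0,0,0.167]],[1.5,[0,0,0],[0,0,0]]]'

```text
time: 15.35
ee_pos: [0.5504, 0.1215, 0.0805]
eef_rot: [0.002, 0.581, 0.814, 0.002]
wrist_force: [7.4, 3.4, -4.3]
width: 0.0209
finger_force: 30.0
```

```bash
python3 ang.py
```

```text
t 15.35 lever deg 2.9451432546618577 r 0.10932201534743706 yaw-based 3.883547066704452 z 0.08049738838716143 Ft cw -8.08528534826203 Fr -0.7115874605697834 Fz -4.258262418486495 w 0.020885859733249044 30.015206080279313 j6 -0.32830783533900115
```

Call:
arm_command --increments '[[1.5,[0,-0.19,0],[0,0,0.167]],[1.5,[0.01,-0.19,0],[0,0,0.167]],[1.5,[0,0,0],[0,0,0]]]'

```text
time: 15.65
ee_pos: [0.5466, 0.1201, 0.0805]
eef_rot: [0.002, 0.595, 0.803, 0.002]
wrist_force: [5.6, 1.0, -4.2]
width: 0.021
finger_force: 30.0
```

Call:
arm_command --increments '[[1.5,[0,-0.19,0],[0,0,0.167]],[1.5,[0.01,-0.19,0],[0,0,0.167]],[1.5,[0,0,0],[0,0,0]]]'

```text
time: 15.95
ee_pos: [0.5425, 0.1189, 0.0805]
eef_rot: [0.001, 0.609, 0.793, 0.001]
wrist_force: [5.6, -0.3, -2.8]
width: 0.0211
finger_force: 30.0
```

Call:
arm_command --increments '[[1.5,[0,-0.19,0],[0,0,0.167]],[1.5,[0.01,-0.19,0],[0,0,0.167]],[1.5,[0,0,0],[0,0,0]]]'

```text
time: 16.25
ee_pos: [0.5382, 0.1178, 0.0805]
eef_rot: [0.001, 0.623, 0.782, 0.0]
wrist_force: [3.8, -1.8, -3.4]
width: 0.0211
finger_force: 30.0
```

Call:
arm_command --increments '[[1.5,[0,-0.19,0],[0,0,0.167]],[1.5,[0.01,-0.19,0],[0,0,0.167]],[1.5,[0,0,0],[0,0,0]]]'

```text
time: 16.55
ee_pos: [0.534, 0.1169, 0.0805]
eef_rot: [0.001, 0.637, 0.771, -0.0]
wrist_force: [4.8, -1.5, -1.7]
width: 0.0205
finger_force: 30.0
```

Call:
arm_command --increments '[[1.5,[0,-0.19,0],[0,0,0.167]],[1.5,[0.01,-0.19,0],[0,0,0.167]],[1.5,[0,0,0],[0,0,0]]]'

```text
time: 16.85
ee_pos: [0.5316, 0.1164, 0.0806]
eef_rot: [0.002, 0.65, 0.76, 0.001]
wrist_force: [10.2, -1.3, -6.6]
width: 0.0207
finger_force: 30.0
```

```bash
python3 ang.py
```

```text
t 16.85 lever deg 13.193890960823822 r 0.10939163146934247 yaw-based 13.907195153437456 z 0.08058189177713154 Ft cw -9.815830627781311 Fr 3.003067828577214 Fz -6.635349668019103 w 0.020711594102476465 30.00073264306195 j6 -0.16127685559028213
```

Click 1 felt near 12–13°. On to click 2.

Call:
arm_command --increments '[[1.5,[0,-0.19,0],[0,0,0.167]],[1.5,[0,-0.19,0],[0,0,0.167]],[1.5,[0,0,0],[0,0,0]]]'

```text
time: 17.15
ee_pos: [0.5275, 0.1158, 0.0806]
eef_rot: [0.001, 0.663, 0.748, 0.001]
wrist_force: [8.5, -2.3, -5.7]
width: 0.0207
finger_force: 30.0
```

Call:
arm_command --increments '[[1.5,[0,-0.19,0],[0,0,0.167]],[1.5,[0,-0.19,0],[0,0,0.167]],[1.5,[0,0,0],[0,0,0]]]'

```text
time: 17.45
ee_pos: [0.5234, 0.1153, 0.0805]
eef_rot: [0.001, 0.676, 0.737, 0.001]
wrist_force: [6.6, -3.3, -4.5]
width: 0.0207
finger_force: 30.0
```

Call:
arm_command --increments '[[1.5,[0,-0.19,0],[0,0,0.167]],[1.5,[0,-0.19,0],[0,0,0.167]],[1.5,[0,0,0],[0,0,0]]]'

```text
time: 17.75
ee_pos: [0.5193, 0.115, 0.0805]
eef_rot: [0.001, 0.689, 0.725, 0.0]
wrist_force: [6.5, -3.1, -2.2]
width: 0.0207
finger_force: 30.0
```

Call:
arm_command --increments '[[1.5,[0,-0.19,0],[0,0,0.167]],[1.5,[0,-0.19,0],[0,0,0.167]],[1.5,[0,0,0],[0,0,0]]]'

```text
time: 18.05
ee_pos: [0.5151, 0.1148, 0.0805]
eef_rot: [0.001, 0.702, 0.712, -0.0]
wrist_force: [5.3, -3.2, -2.7]
width: 0.0207
finger_force: 30.0
```

Call:
arm_command --increments '[[1.5,[0,-0.19,0],[0,0,0.167]],[1.5,[0,-0.19,0],[0,0,0.167]],[1.5,[0,0,0],[0,0,0]]]'

```text
time: 18.35
ee_pos: [0.5113, 0.1148, 0.0805]
eef_rot: [0.001, 0.714, 0.7, -0.0]
wrist_force: [3.3, -3.7, -1.4]
width: 0.0207
finger_force: 30.0
```

Call:
arm_command --increments '[[1.5,[0,-0.19,0],[0,0,0.167]],[1.5,[0,-0.19,0],[0,0,0.167]],[1.5,[0,0,0],[0,0,0]]]'

```text
time: 18.65
ee_pos: [0.5088, 0.1148, 0.0806]
eef_rot: [0.002, 0.726, 0.688, 0.001]
wrist_force: [9.3, -3.1, -6.0]
width: 0.0208
finger_force: 30.0
```

```bash
python3 ang.py
```

```text
t 18.65 lever deg 25.15840931917714 r 0.10957484960452536 yaw-based 25.9239825594061 z 0.08057538901895747 Ft cw -9.411945179505388 Fr 2.6882477784355907 Fz -5.981330796291241 w 0.0208354995608546 29.999743509277152 j6 0.04562993395808474
```

Click 2 felt. On to click 3.

Call:
arm_command --increments '[[1.5,[0,-0.19,0],[0,0,0.167]],[1.5,[0,-0.19,0],[0,0,0.167]],[1.5,[0,0,0],[0,0,0]]]'

```text
time: 18.95
ee_pos: [0.5047, 0.1151, 0.0805]
eef_rot: [0.001, 0.738, 0.675, 0.001]
wrist_force: [7.9, -2.6, -5.7]
width: 0.0206
finger_force: 30.0
```

Call:
arm_command --increments '[[1.5,[0,-0.19,0],[0,0,0.167]],[1.5,[0,-0.19,0],[0,0,0.167]],[1.5,[0,0,0],[0,0,0]]]'

```text
time: 19.25
ee_pos: [0.5006, 0.1154, 0.0805]
eef_rot: [0.001, 0.75, 0.662, 0.0]
wrist_force: [7.2, -2.5, -3.2]
width: 0.0208
finger_force: 30.0
```

Call:
arm_command --increments '[[1.5,[0,-0.19,0],[0,0,0.167]],[1.5,[0,-0.19,0],[0,0,0.167]],[1.5,[0,0,0],[0,0,0]]]'

```text
time: 19.55
ee_pos: [0.4964, 0.116, 0.0805]
eef_rot: [0.001, 0.761, 0.648, 0.0]
wrist_force: [5.7, -3.8, -3.7]
width: 0.0208
finger_force: 30.0
```

Call:
arm_command --increments '[[1.5,[0,-0.19,0],[0,0,0.167]],[1.5,[0,-0.19,0],[0,0,0.167]],[1.5,[0,0,0],[0,0,0]]]'

```text
time: 19.85
ee_pos: [0.4923, 0.1167, 0.0805]
eef_rot: [0.001, 0.772, 0.635, -0.0]
wrist_force: [4.1, -3.4, -2.0]
width: 0.021
finger_force: 30.0
```

Call:
arm_command --increments '[[1.5,[0,-0.19,0],[0,0,0.167]],[1.5,[0,-0.19,0],[0,0,0.167]],[1.5,[0,0,0],[0,0,0]]]'

```text
time: 20.15
ee_pos: [0.4886, 0.1174, 0.0805]
eef_rot: [0.001, 0.783, 0.621, -0.0]
wrist_force: [4.8, -2.5, -2.1]
width: 0.0208
finger_force: 30.0
```

Call:
arm_command --increments '[[1.5,[0,-0.19,0],[0,0,0.167]],[1.5,[0,-0.19,0],[0,0,0.167]],[1.5,[0,0,0],[0,0,0]]]'

```text
time: 20.45
ee_pos: [0.4862, 0.118, 0.0806]
eef_rot: [0.002, 0.794, 0.608, 0.001]
wrist_force: [9.4, -5.1, -6.1]
width: 0.0205
finger_force: 30.0
```

```bash
python3 ang.py
```

```text
t 20.45 lever deg 37.083810456444425 r 0.10967270276604675 yaw-based 37.93811336383739 z 0.08058954612584952 Ft cw -10.353579091095147 Fr 2.5830032546641215 Fz -6.076721423668483 w 0.020500386416731593 30.00066043317034 j6 0.262166226908624
```

Click 3 felt. On to click 4.

Call:
arm_command --increments '[[1.5,[0,-0.19,0],[0,0,0.167]],[1.5,[0,-0.19,0],[0,0,0.167]],[1.5,[0,0,0],[0,0,0]]]'

```text
time: 20.75
ee_pos: [0.4822, 0.1191, 0.0805]
eef_rot: [0.001, 0.805, 0.594, 0.001]
wrist_force: [7.9, -4.8, -4.5]
width: 0.0208
finger_force: 30.0
```

Call:
arm_command --increments '[[1.5,[0,-0.19,0],[0,0,0.167]],[1.5,[0,-0.19,0],[0,0,0.167]],[1.5,[0,0,0],[0,0,0]]]'

```text
time: 21.05
ee_pos: [0.4783, 0.1203, 0.0805]
eef_rot: [0.001, 0.815, 0.58, 0.0]
wrist_force: [6.6, -3.0, -4.5]
width: 0.0207
finger_force: 30.0
```

Call:
arm_command --increments '[[1.5,[0,-0.19,0],[0,0,0.167]],[1.5,[0,-0.19,0],[0,0,0.167]],[1.5,[0,0,0],[0,0,0]]]'

```text
time: 21.35
ee_pos: [0.4744, 0.1217, 0.0805]
eef_rot: [0.001, 0.825, 0.565, 0.0]
wrist_force: [5.1, -3.9, -2.2]
width: 0.0208
finger_force: 30.0
```

Call:
arm_command --increments '[[1.5,[0,-0.19,0],[0,0,0.167]],[1.5,[0,-0.19,0],[0,0,0.167]],[1.5,[0,0,0],[0,0,0]]]'

```text
time: 21.65
ee_pos: [0.4705, 0.1232, 0.0805]
eef_rot: [0.001, 0.835, 0.551, -0.0]
wrist_force: [3.8, -3.1, -2.7]
width: 0.0207
finger_force: 30.0
```

Call:
arm_command --increments '[[1.5,[0,-0.19,0],[0,0,0.167]],[1.5,[0,-0.19,0],[0,0,0.167]],[1.5,[0,0,0],[0,0,0]]]'

```text
time: 21.95
ee_pos: [0.467, 0.1247, 0.0804]
eef_rot: [0.001, 0.844, 0.536, -0.0]
wrist_force: [3.5, -3.8, -1.0]
width: 0.0212
finger_force: 30.0
```

Call:
arm_command --increments '[[1.5,[0,-0.19,0],[0,0,0.167]],[1.5,[0,-0.19,0],[0,0,0.167]],[1.5,[0,0,0],[0,0,0]]]'

```text
time: 22.25
ee_pos: [0.4648, 0.1258, 0.0806]
eef_rot: [0.002, 0.853, 0.521, 0.001]
wrist_force: [7.6, -5.9, -6.3]
width: 0.0207
finger_force: 30.0
```

```bash
python3 ang.py
```

```text
t 22.25 lever deg 49.00874431895748 r 0.10981612746431284 yaw-based 49.95325450730008 z 0.08055465067621928 Ft cw -9.45994417579843 Fr 1.9402123729099854 Fz -6.30991443938292 w 0.02071089409127325 30.001041763188326 j6 0.48917646157433486
```

Click 4 felt at about 49°. I'll add 0.5° of margin, hold, and check that everything is steady.

Call:
arm_command --increments '[[1.5,[0,-0.1,0],[0,0,0.08]],[1.5,[0,0,0],[0,0,0]],[1.5,[0,0,0],[0,0,0]],[1.5,[0,0,0],[0,0,0]],[1.5,[0,0,0],[0,0,0]],[1.5,[0,0,0],[0,0,0]],[1.5,[0,0,0],[0,0,0]],[1.5,[0,0,0],[0,0,0]]]'

```text
time: 23.05
ee_pos: [0.464, 0.1262, 0.0805]
eef_rot: [0.002, 0.855, 0.518, 0.001]
wrist_force: [8.3, -5.5, -6.3]
width: 0.0208
finger_force: 30.0
```

```bash
python3 ang.py; python3 - <<'E'
from h import *
s=ctrl.snapshot("scene");t=ctrl.snapshot("top")
cv2.imwrite("pics/f1.png",np.hstack([cv2.resize(s["color"][160:400,180:440],(433,400)),cv2.resize(t["color"][130:310,180:345],(367,400))])[...,::-1])
E
```

```text
t 23.05 lever deg 49.48054280626023 r 0.10983299472454236 yaw-based 50.423458709937584 z 0.0805350025939791 Ft cw -9.862352855398987 Fr 1.2170581213698752 Fz -6.277436204446357 w 0.02075371349945416 30.0013919691537 j6 0.49820059312698795
```

View pics/f1.png

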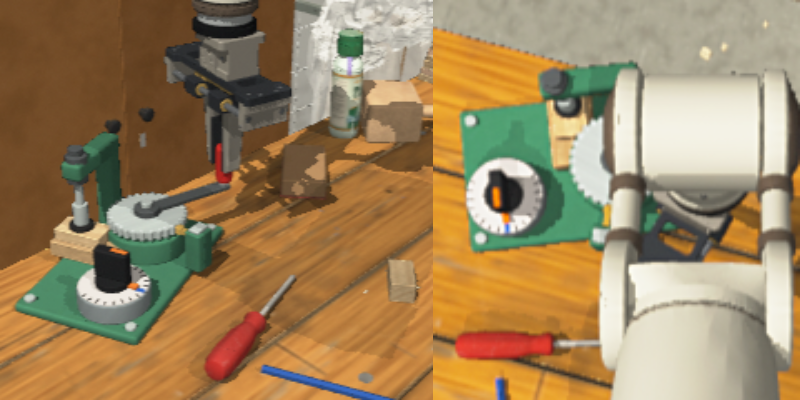

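The handle is still held at (222,165), and the knob pointer is on blue at (137,288). Bottle, block and screwdriver are where they were. I'll hand it in.

```bash
python3 -c "
from bench import ctrl
print(ctrl.job_done())"
```

```text
the job is handed in; nothing more can be done
None
```

I set the knob pointer on the blue zero mark, then swung the lever clockwise to the fourth click (about 49°), and handed the job in at about 23 s with the gripper still holding it there; the bottle, sanding block and screwdriver look undisturbed in the final pictures.

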